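# Collect the capped bottles from the catch tray

### The arm

A 6-joint arm with a two-finger parallel gripper is mounted at the origin on a cart in front of the work surface, level with it; the furniture and walls round the work are solid. World frame = base frame: x ahead of the robot, y to its left, z up, the work surface at z = 0. Lengths are in m, angles in degrees, forces in N, time in s.
With the tool pointing down it reaches from about 0.3 to 0.825 m from the base axis. Payload 5.4 kg.
Tool frame: the origin (TCP) lies midway between the tips of the shut fingers; the grasp point (between the pads) lies 19 mm behind it (arm.grasp_offset is the distance from the TCP to the grasp point, in m); z points along the fingers, y is the line along which they close (so a half turn about z gives the same grasp; the last joint's range is limited). The gripper opens to 92 mm and grips with 3 to 60 N. Pads are 20 mm wide; open, the fingers measure 128 mm over their backs; the gripper's body (75 mm by 189 mm) begins 69 mm behind the grasp point.
Start: joints at [63.994, 9.076, 91.501, -0, 79.423, -12.038], TCP at [0.139, 0.558, 0.178] pointing down, gripper open.
Joint ranges: [-166.64, 166.64], [-54.1, 131.32], [10.49, 154.53], [-73.88, 253.88], [9.74, 151.15], [-171.62, 171.62]. Speed limits (degrees/s): [147.25, 147.25, 180, 180, 180, 180].

### API

Orientations are given as [roll, pitch, yaw] about the fixed x, y, z axes, in that order (R = Rz(yaw) Ry(pitch) Rx(roll)).
In Python, from workcell import arm, viewer, silhouettes gives the robot as it stands. Calls block until the motion is done:
- arm.movep(position, orientation): joint-space move of the TCP to a pose.
- arm.servo_line(position, feed=0.15, frame=None, contact_N=None): straight line of the TCP; frame=None keeps the orientation; feed is the mean speed in m/s. With contact_N (N) it stops when the force on the tool has changed by that much, and returns True; else False.
- arm.move_joints(angles): joint-space move.
- arm.command_gripper(opening): finger opening in m; the grip force is fixed at half the most; returns when the fingers have stopped.
- arm.dwell(seconds).
- arm.inverse_kinematics(position, orientation): joint angles nearest the present ones, or None.
- arm.get_obs(): the state.
- viewer.read_camera(name): name is "scene" or "top" or "wrist"; returns (picture, depth): 400x640x3 uint8, blue, green, red; 400x640 float32, m along the optical axis (not along the pixel's ray), 0 where there is no reading.
- viewer.camera_info(name): a dict with "mtx" (3x3 intrinsics, pixels), "view" (4x4, takes a point from world to camera coordinates); the wrist camera has in their place "hand_eye" (4x4, takes a point from camera to tool coordinates, whose origin is the TCP and whose axes are the flange's). Camera axes: x right, y up, looking along -z (the intrinsics and any distortion apply to the point x, -y, -z); pixel columns grow to the right and rows downward; lengths in m; the calibration is good to about 2 mm. A picture is of the moment at which its call begins: read the wrist's pose just before it. camera_info takes no time and is no camera call.
A pose or a line that the arm cannot do raises arm.IKError and nothing moves.
- arm.finish_job(): hands the job in; it is judged then, once.
Trained networks look in the newest picture that a camera, given by its name, has taken for a name from the list of things; names that differ only in an ending like _2 or _b are one class to them, and where a whole thing is asked for, a point or a joint stands for the part that bears it (a point fixed in the world has none). Each returns a list of dicts, best first, with "conf" (0 to 1); they miss things now and then, are a little off and sometimes report something else, mostly with a low value. They report only what shows in the picture. A call takes as long as a camera call. They do not tell look-alikes from the thing itself.
- silhouettes(thing, camera): "mask" (400x640 bool, what is visible of it) and "bbox" ([left, top, right, bottom] in pixels, round what is visible of it).
The state is a dict: "t": time; "joints": joint angles; "joint_velocities": joint speeds; "effort": joint torques, N m; "ee_pos": TCP position; "tcp_rot": TCP orientation; "ft_force": force on the tool from outside, world axes, zero at the start; "ft_torque": the same for the moment, N m; "width": finger opening in m; "finger_force": force on a finger pad.
Only numpy, scipy, OpenCV 4.12 (cv2) and the standard library are available. Lean on these libraries where they do the work, as an engineer would, in place of code of your own. Each camera call takes 0.05 s, during which the arm holds its last target. There are 200 camera calls.

### The job

The capping machine has finished: collect both amber bottles from its steel catch tray and stand them upright side by side in the empty wire basket beside the machine, setting them down rather than dropping them. Leave alone the third amber bottle, which stands on the bench behind the basket.

Things in the scene. Friction and masses are not known exactly. Their poses are not given: they have to be found in the camera images.
- bottle_1_center (a point): amber bottle with a black cap, 48 mm diameter, 90 mm tall with cap, 0.11 kg, upright on the floor of the steel catch tray at the start. The point is its centre, 45 mm above its foot; z is up. The round body is straight from 5 to 60 mm above the foot: best gripped across the diameter about 10 mm above this point; the cap (30 mm wide) fills the top 14 mm.
- bottle_2_center (a point): the other amber bottle in the tray: white cap, otherwise like the first; the point is its centre, 45 mm above its foot. The tray (240 x 260 mm, floor 4 mm thick, rim 24 mm high) lies before a white housing 180 mm high. The two bottles stand 110 mm or more apart and 135 mm or more before the housing; a roll of tape 24 mm high lies behind them in the tray.
- basket: empty turquoise open wire basket, loose, 0.4 kg, standing on the bench beside the machine. Outside 172 x 252 mm at the rim, 69 mm high; the inside is 144 mm along its x and 224 mm along its y, its floor 3 mm thick and flat over the middle 136 x 216 mm. The origin is the centre of its underside, z up, y along its long side.
- spare_bottle_center (a point): a third amber bottle, black cap, same size (48 mm diameter, 90 mm tall), standing on the bench top behind the basket (on the side away from the robot); not to be moved. The point is its centre, half-way up.
Things that resemble listed ones, but are neither listed nor needed, are in the scene too. Leave any purple look-alike of the part that bears bottle_1_center alone. Leave any yellow look-alike of the part that bears bottle_2_center alone.

How it is judged (in metres and radians):
At the end, for the whole second after the job is handed in: Both bottles from the tray stand on the basket's floor inside its walls, upright within 10 degrees and at rest (slower than 20 mm/s); the basket stands level (within 0.1 rad) on the bench; the third bottle is within 30 mm of where it stood (x of bottle_1_center in the frame of basket between -0.06 and 0.06 m and y of bottle_1_center in the frame of basket between -0.1 and 0.1 m and z of bottle_1_center in the frame of basket between 0.035 and 0.062 m and angle between each of bottle_1_center, bottle_2_center's own z axis and vertical below 0.175 rad and linear speed of each of bottle_1, bottle_2 below 0.02 m/s and x of bottle_2_center in the frame of basket between -0.06 and 0.06 m and y of bottle_2_center in the frame of basket between -0.1 and 0.1 m and z of bottle_2_center in the frame of basket between 0.035 and 0.062 m and angle between basket's own z axis and vertical below 0.1 rad and height (world z) of basket below 0.015 m and distance of spare_bottle_center from where it was at the start of the episode below 0.03 m); the robot touches nothing.
It fails at once if the third amber bottle is moved by more than 30 mm (distance of spare_bottle_center from where it was at the start of the episode above 0.03 m).
It fails at once if a bottle is dropped from a height (falls free at more than 0.9 m/s, about 40 mm) ((contact force between the fingers and bottle_1 below 0.05 N and linear speed of bottle_1 above 0.9 m/s) or (contact force between the fingers and bottle_2 below 0.05 N and linear speed of bottle_2 above 0.9 m/s)).
It also fails if it takes over 54 s, if anything falls off the work surface, if the arm or the gripper's body presses on something with over 40 N, if the wrist force passes 120 N, or if a joint passes its speed limit or range.

## Working session

There is one attempt and no reset: what is moved stays moved. The work goes in short steps, each a Python script; the robot and the scene stay as the last script left them, time stands still between calls to the robot, and variables do not carry over. Pictures are saved under pics/ and viewed, at most 10 in all, crops included, and the job is handed in when it is done.

```bash
mkdir -p pics; cat > h.py <<'E'
import numpy as np, cv2
from workcell import arm, viewer, silhouettes
def cloud(cam, depth, T=None):
    """HxWx3 world points; T = camera->world."""
    i=viewer.camera_info(cam); K=np.array(i["mtx"])
    if T is None: T=np.linalg.inv(np.array(i["view"]))
    v,u=np.mgrid[:depth.shape[0],:depth.shape[1]].astype(float)
    d=depth
    P=np.stack([(u-K[0,2])/K[0,0]*d,-(v-K[1,2])/K[1,1]*d,-d,np.ones_like(d)],-1)
    P=(P@T.T)[...,:3]; P[d<=0]=np.nan
    return P
E
python3 - <<'E'
from h import *
for c in("scene","top"):
    im,d=viewer.read_camera(c); cv2.imwrite(f"pics/{c}.png",im); P=cloud(c,d); np.save(f"pics/{c}.npy",P)
    print(c,{k:v for k,v in viewer.camera_info(c).items() if k not in("mtx","view")})
    for n in("bottle_1_center","basket","spare_bottle_center"):
        for s in silhouettes(n,c):
            q=P[s["mask"]]; q=q[~np.isnan(q[:,0])]
            if len(q): 
                t=q[q[:,2]>np.percentile(q[:,2],97)-.006]
                print(n,round(s["conf"],2),s["bbox"],"top",t.mean(0).round(3),"lo",np.percentile(q,3,0).round(3),"hi",np.percentile(q,97,0).round(3), im[s["mask"]].mean(0).round())
print(arm.get_obs()["t"],arm.get_obs()["tcp_rot"])
E
```

```text
scene {}
bottle_1_center 0.76 [359.6, 211.3, 377.3, 244.9] top [ 0.473 -0.311  0.093] lo [ 0.452 -0.334  0.011] hi [ 0.482 -0.294  0.095] [68. 73. 84.]
bottle_1_center 0.56 [395.3, 224.0, 417.1, 261.8] top [ 0.451 -0.429  0.089] lo [ 0.431 -0.451  0.007] hi [ 0.46 -0.41  0.09] [90. 60. 78.]
basket 0.58 [207.5, 166.6, 281.4, 212.6] top [0.51  0.19  0.069] lo [0.445 0.087 0.002] hi [0.655 0.359 0.071] [113. 117.  73.]
top {}
bottle_1_center 0.85 [438.0, 249.0, 459.8, 266.1] top [ 0.456 -0.428  0.091] lo [ 0.435 -0.44   0.017] hi [ 0.477 -0.406  0.094] [76. 30. 59.]
bottle_1_center 0.63 [398.3, 240.6, 416.7, 258.4] top [ 0.478 -0.312  0.095] lo [ 0.456 -0.325  0.03 ] hi [ 0.497 -0.289  0.098] [15. 21. 34.]
basket 0.64 [184.9, 201.5, 273.4, 260.9] top [0.519 0.208 0.07 ] lo [ 0.45   0.094 -0.   ] hi [0.612 0.325 0.072] [127. 130.  64.]
spare_bottle_center 0.74 [243.4, 164.1, 263.7, 181.3] top [0.716 0.146 0.091] lo [0.692 0.124 0.017] hi [0.729 0.166 0.093] [22. 29. 42.]
0.4 [-1.79983714e+02 -1.95172560e-03  1.66032257e+02]
```

View pics/scene.png

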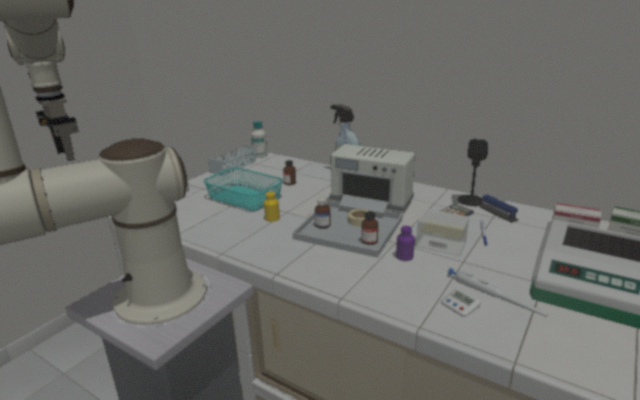

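View pics/top.png

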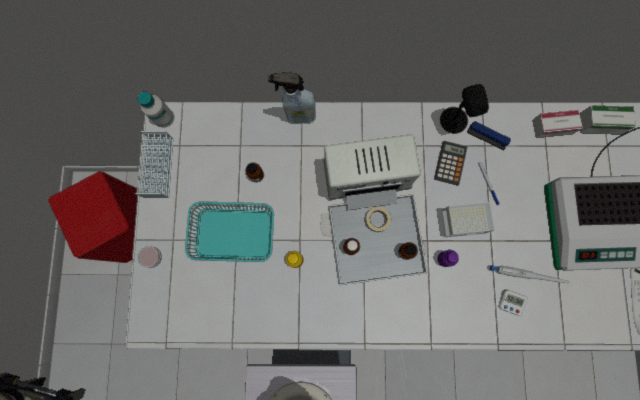

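```bash
python3 - <<'E'
from h import *
P=np.load("pics/top.npy"); im=cv2.imread("pics/top.png")
for n,(u,v) in dict(b1=(408,250),b2=(351,246),spare=(254,172),yel=(294,259),pur=(448,257)).items():
    q=P[v-14:v+14,u-14:u+14].reshape(-1,3); q=q[q[:,2]>.08]; print(n,len(q),((np.nanmin(q,0)+np.nanmax(q,0))/2).round(4),np.ptp(q,axis=0).round(3))
q=P[195:268,178:280].reshape(-1,3); q=q[(q[:,2]>.055)&(q[:,2]<.08)]
print(len(q),cv2.minAreaRect(q[:,:2].astype(np.float32)))
r=P[130:200,315:425].reshape(-1,3); r=r[r[:,2]>.15]; print("housing",cv2.minAreaRect(r[:,:2].astype(np.float32)))
cv2.imwrite("pics/crop.png",cv2.resize(im[150:290,180:470],None,fx=2.7,fy=2.7,interpolation=cv2.INTER_CUBIC))
for p in((.47,-.25,.30),(.52,.2,.35)): print(arm.inverse_kinematics(p,[180,0,180]),arm.inverse_kinematics(p,[180,0,0]))
print(viewer.camera_info("wrist"))
E
```

```text
b1 94 [ 0.4776 -0.3118  0.0917] [0.028 0.029 0.017]
b2 89 [ 0.4884 -0.1465  0.0901] [0.028 0.028 0.02 ]
spare 84 [0.715  0.1456 0.0881] [0.029 0.027 0.016]
yel 86 [0.4519 0.0197 0.0906] [0.028 0.028 0.012]
pur 97 [ 0.456  -0.4296  0.0885] [0.028 0.031 0.014]
647 ((0.531389594078064, 0.20707349479198456), (0.2527422606945038, 0.1722254753112793), 88.4083480834961)
housing ((0.7104177474975586, -0.1985674649477005), (0.1255475878715515, 0.25135475397109985), 7.354659080505371)
[ -41.02536729   -0.29665516   87.83903696    0.           92.45761821
 -131.02536729] [-4.10253673e+01 -2.96655163e-01  8.78390370e+01 -2.54444375e-14
  9.24576182e+01  4.89746327e+01]
[  8.609783     3.47740353  78.48978233   0.          98.03281414
 -81.390217  ] [ 8.60978300e+00  3.47740353e+00  7.84897823e+01 -2.54444375e-14
  9.80328141e+01  9.86097830e+01]
{'mtx': array([[287.52981612,   0.        , 317.73103318],
       [  0.        , 287.52981612, 196.86179206],
       [  0.        ,   0.        ,   1.        ]]), 'hand_eye': array([[-6.05711671e-04,  9.71303971e-01,  2.37840762e-01,
         6.64926850e-02],
       [ 9.99999657e-01,  7.22566726e-04, -4.04137905e-04,
         5.34716394e-05],
       [-5.64396573e-04,  2.37840436e-01, -9.71304076e-01,
        -2.06636697e-01],
       [ 0.00000000e+00,  0.00000000e+00,  0.00000000e+00,
         1.00000000e+00]])}
```

View pics/crop.png

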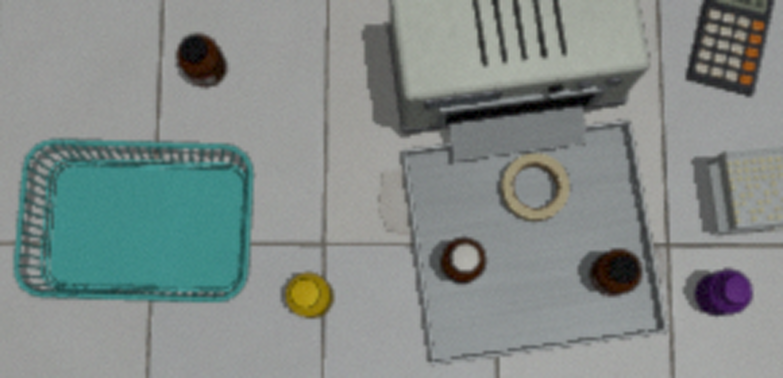

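Crop confirms: black-cap amber in the tray (top pixel 408,250) is bottle 1. White-cap amber in the tray (351,246) is bottle 2. The amber one at (254,172) behind the basket is the spare, and the purple (448,257) and yellow (294,259) ones are look-alikes to leave alone. Next is a close wrist look at both.

```bash
cat >> h.py <<'E'
from scipy.spatial.transform import Rotation as Ro
def wrist():
    o=arm.get_obs(); T=np.eye(4); T[:3,:3]=Ro.from_euler("xyz",o["tcp_rot"],degrees=True).as_matrix(); T[:3,3]=o["ee_pos"]
    im,d=viewer.read_camera("wrist")
    return im,cloud("wrist",d,T@np.array(viewer.camera_info("wrist")["hand_eye"]))
def cap(P,x,y,r=.035):
    q=P.reshape(-1,3); q=q[(np.hypot(q[:,0]-x,q[:,1]-y)<r)&(q[:,2]>.085)&(q[:,2]<.11)]
    return len(q),((np.nanpercentile(q,1,0)+np.nanpercentile(q,99,0))/2).round(4),np.ptp(q,axis=0).round(3)
E
python3 - <<'E'
from h import *
arm.movep([.47,-.23,.26],[180,0,180])
im,P=wrist(); cv2.imwrite("pics/w1.png",im)
print(cap(P,.4776,-.3118),cap(P,.4884,-.1465),arm.get_obs()["t"],arm.get_obs()["ee_pos"])
E
```

```text
(396, array([ 0.4775, -0.3112,  0.0905]), array([0.029, 0.029, 0.011])) (389, array([ 0.4886, -0.1469,  0.0908]), array([0.028, 0.028, 0.011])) 3.4583 [ 0.47023216 -0.22942307  0.25991717]
```

View pics/w1.png

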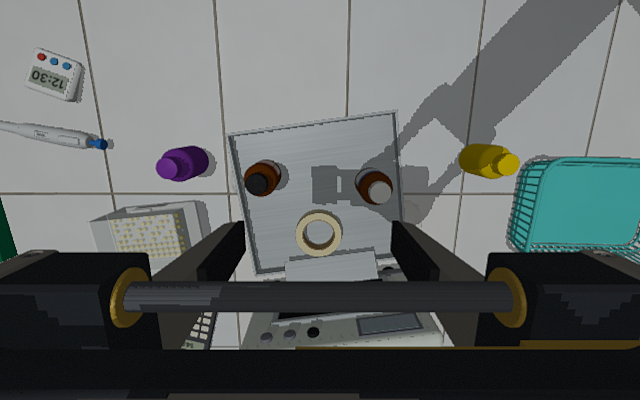

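Wrist view: black cap at (258,183), white cap at (380,190); fits agree with the top view within 1 mm. Grasping bottle 1 and placing.

```bash
cat >> h.py <<'E'
BC=np.array([.5314,.2071]); BY=np.array([np.cos(np.radians(88.4)),np.sin(np.radians(88.4))])
def grab(x,y):
    arm.movep([x,y,.15],[180,0,180]); print("fast contact",arm.servo_line([x,y,.040],feed=.12,contact_N=8))
    arm.command_gripper(.03); o=arm.get_obs(); print("grip",o["width"],o["finger_force"],o["ee_pos"],o["t"])
    arm.servo_line([x,y,.20],feed=.15); print("width",arm.get_obs()["width"])
def place(s):
    x,y=BC+s*BY
    arm.movep([x,y,.20],[180,0,178.4])
    print("w",arm.get_obs()["width"]); arm.servo_line([x,y,.052],feed=.15)
    print("touch",arm.servo_line([x,y,.033],feed=.02,contact_N=4),arm.get_obs()["ee_pos"])
    arm.command_gripper(.062); arm.dwell(.2); arm.servo_line([x,y,.20],feed=.12)
    print(arm.get_obs()["t"],arm.get_obs()["width"])
E
python3 - <<'E'
from h import *
grab(.4776,-.3115); place(.05)
im,P=wrist(); cv2.imwrite("pics/w2.png",im); print(cap(P,*(BC+.05*BY)))
E
```

```text
fast contact False
grip 0.02983684655147797 0.439715045504272 [ 0.47761405 -0.31158975  0.04000949] 6.1333
width 0.030221313208240314
w 0.029924773950502852
touch False [0.53296971 0.25713001 0.03319004]
14.0167 0.0617671581389343
  return np.nanmean(a, axis, out=out, keepdims=keepdims)
Traceback (most recent call last):
  File "h.py", line 19, in cap
    return len(q),((np.nanpercentile(q,1,0)+np.nanpercentile(q,99,0))/2).round(4),np.ptp(q,axis=0).round(3)
                                                                                  ~~~~~~^^^^^^^^^^
ValueError: zero-size array to reduction operation maximum which has no identity
```

View pics/w2.png

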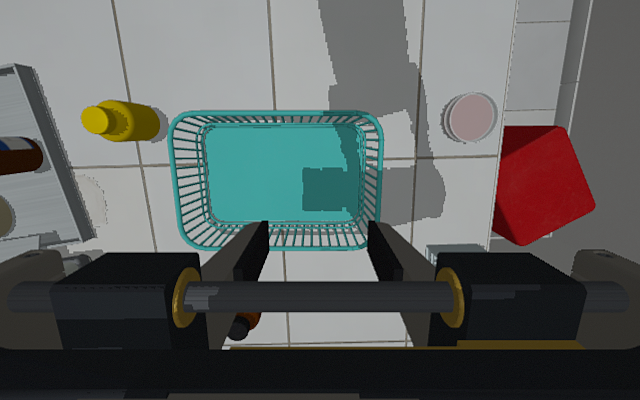

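Empty grip: the fingers closed to the commanded 30 mm with nothing between them. Looking at the tray before doing anything else.

```bash
python3 - <<'E'
from h import *
im,d=viewer.read_camera("top"); P=cloud("top",d); np.save("pics/top2.npy",P)
im2,_=viewer.read_camera("scene")
a=cv2.resize(im[185:290,320:470],(600,420),interpolation=cv2.INTER_CUBIC)[:, :400*600//600+200]
b=cv2.resize(im2[170:270,290:430],(588,420),interpolation=cv2.INTER_CUBIC)
cv2.imwrite("pics/c2.png",cv2.resize(np.hstack([a,b]),(800,283)))
for s in silhouettes("bottle_1_center","top"):
    q=P[s["mask"]]; q=q[~np.isnan(q[:,0])]; print(round(s["conf"],2),s["bbox"],np.percentile(q,3,0).round(3),np.percentile(q,97,0).round(3))
E
```

```text
0.82 [433.6, 248.0, 460.8, 266.9] [ 0.435 -0.441  0.016] [ 0.474 -0.406  0.093]
0.63 [397.2, 244.6, 419.8, 260.4] [ 0.455 -0.331  0.018] [ 0.497 -0.289  0.098]
```

View pics/c2.png

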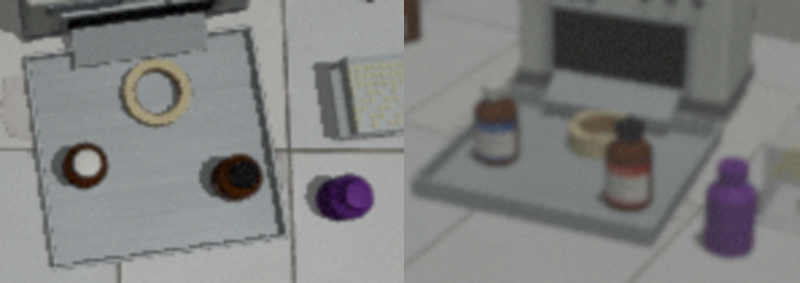

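```bash
python3 - <<'E'
from h import *
P=np.load("pics/top.npy"); Q=np.load("pics/top2.npy")
for A in(P,Q): print(cap(A,.4776,-.312,.05),cap(A,.4886,-.1467))
o=arm.get_obs(); print(arm.grasp_offset,o["width"],o["finger_force"],o["ft_force"],o["t"])
E
```

```text
(93, array([ 0.4776, -0.3116,  0.0937]), array([0.028, 0.029, 0.013])) (88, array([ 0.4885, -0.1465,  0.0933]), array([0.028, 0.028, 0.015]))
(87, array([ 0.4775, -0.3102,  0.0944]), array([0.028, 0.026, 0.015])) (88, array([ 0.4887, -0.1466,  0.0933]), array([0.028, 0.028, 0.016]))
0.0187 0.06273348574574562 0.0 [-0.1727099   0.05740447  0.04651413] 14.2167
```

```bash
python3 - <<'E'
from h import *
arm.command_gripper(.092)
x,y=.4776,-.311
arm.movep([x,y,.15],[180,0,180]); arm.servo_line([x,y,.040],feed=.12,contact_N=8)
a,_=wrist(); o=arm.get_obs(); print(o["width"],o["ee_pos"],o["t"])
arm.command_gripper(0.0)
b,P=wrist(); o=arm.get_obs(); print(o["width"],o["finger_force"],o["ee_pos"],o["ft_force"],o["t"])
c,_=viewer.read_camera("scene")
cv2.imwrite("pics/t.png",np.vstack([np.hstack([a[60:330,170:470],b[60:330,170:470]]),cv2.resize(c[150:285,250:550],(600,270))]))
E
```

```text
0.09208436051366561 [ 0.47831889 -0.31167582  0.04112529] 18.0
0.02898313398146994 29.999942779541016 [ 0.47759815 -0.31097726  0.0399905 ] [0.23651256 0.08625438 0.86272424] 19.025
```

View pics/t.png

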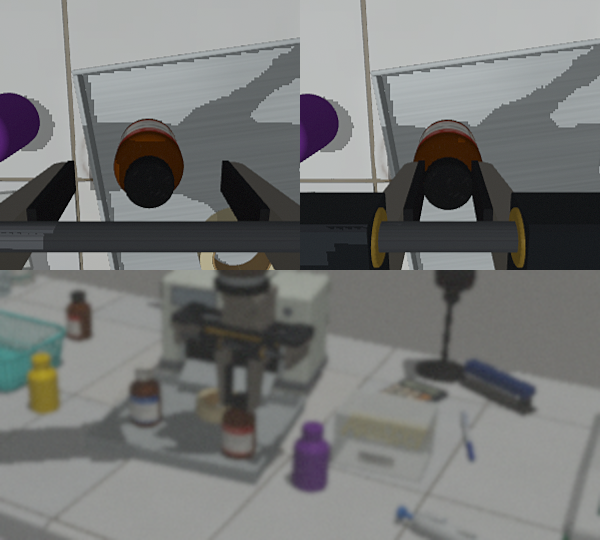

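The fingers have actually closed on the 30 mm cap, so the real fingertips sit higher than the commanded TCP suggests. Measuring tip height from the wrist depth.

```bash
python3 - <<'E'
from h import *
im,P=wrist()
for v in range(215,300,8):
    print(v,[(u,*P[v,u].round(3)) for u in (575-300,583-300,592-300,635-300,645-300,655-300)])
E
```

```text
215 [(275, np.float64(0.487), np.float64(-0.349), np.float64(0.004)), (283, np.float64(0.487), np.float64(-0.341), np.float64(0.004)), (292, np.float64(0.467), np.float64(-0.328), np.float64(0.068)), (335, np.float64(0.466), np.float64(-0.3), np.float64(0.072)), (345, np.float64(0.467), np.float64(-0.293), np.float64(0.068)), (355, np.float64(0.487), np.float64(-0.278), np.float64(0.005))]
223 [(275, np.float64(0.468), np.float64(-0.337), np.float64(0.08)), (283, np.float64(0.468), np.float64(-0.332), np.float64(0.08)), (292, np.float64(0.467), np.float64(-0.326), np.float64(0.083)), (335, np.float64(0.47), np.float64(-0.3), np.float64(0.074)), (345, np.float64(0.468), np.float64(-0.294), np.float64(0.082)), (355, np.float64(0.468), np.float64(-0.288), np.float64(0.08))]
231 [(275, np.float64(0.468), np.float64(-0.335), np.float64(0.095)), (283, np.float64(0.468), np.float64(-0.33), np.float64(0.095)), (292, np.float64(0.469), np.float64(-0.326), np.float64(0.092)), (335, np.float64(0.468), np.float64(-0.301), np.float64(0.094)), (345, np.float64(0.468), np.float64(-0.296), np.float6
[... 2524 characters left out ...]
t64(0.451), np.float64(-0.32), np.float64(0.18)), (292, np.float64(0.451), np.float64(-0.318), np.float64(0.18)), (335, np.float64(0.451), np.float64(-0.307), np.float64(0.181)), (345, np.float64(0.451), np.float64(-0.304), np.float64(0.18)), (355, np.float64(0.452), np.float64(-0.301), np.float64(0.18))]
295 [(275, np.float64(0.452), np.float64(-0.322), np.float64(0.183)), (283, np.float64(0.453), np.float64(-0.32), np.float64(0.181)), (292, np.float64(0.453), np.float64(-0.317), np.float64(0.182)), (335, np.float64(0.453), np.float64(-0.307), np.float64(0.182)), (345, np.float64(0.453), np.float64(-0.304), np.float64(0.182)), (355, np.float64(0.452), np.float64(-0.302), np.float64(0.182))]
```

Wrist depth puts the real fingertips at z≈0.075 when the TCP reports 0.040. The fingers therefore end about 34–35 mm short of the stated TCP, and the pads are exactly at cap height. I'll shift the grasp and place heights by that amount.

```bash
cat >> h.py <<'E'
DZ=.034   # real tips lie this far above the reported TCP (measured in wrist depth)
def grab(x,y,approach=True):
    if approach: arm.movep([x,y,.12],[180,0,180])
    print("contact",arm.servo_line([x,y,.040-DZ],feed=.12,contact_N=8))
    arm.command_gripper(.02); o=arm.get_obs(); print("grip",o["width"],o["finger_force"],o["ee_pos"],o["t"])
    assert .043<o["width"]<.053
    arm.servo_line([x,y,.17],feed=.15); print("width",arm.get_obs()["width"])
def place(s):
    x,y=BC+s*BY
    arm.movep([x,y,.17],[180,0,178.4]); o=arm.get_obs()
    print("w",o["width"],o["t"]); assert o["width"]>.043
    arm.servo_line([x,y,.054-DZ],feed=.12)
    print("touch",arm.servo_line([x,y,.034-DZ],feed=.02,contact_N=4),arm.get_obs()["ee_pos"])
    arm.command_gripper(.062); arm.dwell(.2); arm.servo_line([x,y,.17],feed=.12)
    print(arm.get_obs()["t"],arm.get_obs()["width"])
E
python3 - <<'E'
from h import *
arm.command_gripper(.092)
grab(.4776,-.311,False); place(.05)
im,P=wrist(); cv2.imwrite("pics/w3.png",im); print(cap(P,*(BC+.05*BY)))
E
```

```text
contact False
grip 0.046538988644247416 29.96306177956285 [ 0.47768558 -0.31102779  0.00611179] 21.325
width 0.04596950062321786
w 0.04610714882747048 24.6167
touch True [0.53262383 0.25703848 0.00509309]
28.9 0.061709154747471295
(656, array([0.5324, 0.2572, 0.0905]), array([0.029, 0.029, 0.01 ]))
```

View pics/w3.png

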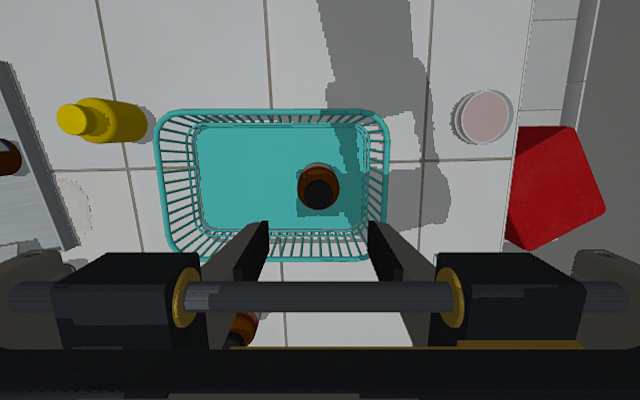

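Bottle 1 stands upright in the basket (318,190), and the touch height matches the floor. Now bottle 2.

```bash
python3 - <<'E'
from h import *
arm.command_gripper(.092)
grab(.4886,-.1467); place(-.05)
arm.servo_line(list(BC)+[.22],feed=.15)
im,P=wrist(); cv2.imwrite("pics/w4.png",im); print(cap(P,*(BC+.05*BY)),cap(P,*(BC-.05*BY)),arm.get_obs()["t"])
im,d=viewer.read_camera("top"); Q=cloud("top",d); print(cap(Q,.715,.1456))
E
```

```text
contact False
grip 0.04622194117592999 29.99810300701938 [ 0.48862677 -0.14668823  0.00603089] 32.925
width 0.04654151886594802
w 0.0463056702309488 35.3417
touch True [0.5299199  0.15715215 0.00494964]
39.6333 0.06195312433562554
(491, array([0.5324, 0.2566, 0.0906]), array([0.029, 0.029, 0.01 ])) (488, array([0.5298, 0.1577, 0.0911]), array([0.029, 0.029, 0.01 ])) 40.3083
(81, array([0.7152, 0.1455, 0.09  ]), array([0.028, 0.027, 0.009]))
```

View pics/w4.png

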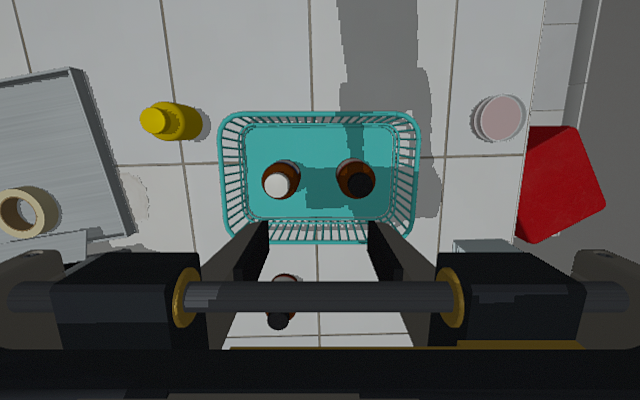

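Both bottles stand upright in the basket (white cap at 278,185; black cap at 358,183), the spare has not moved, and the gripper is clear.

```bash
python3 -c "
from h import *
print(arm.finish_job())"
```

```text
the job is handed in; nothing more can be done
None
```

I handed the job in at about 40 s, with both tray bottles standing upright side by side in the basket and the third bottle where it was; the first grip missed because the real fingertips sit about 34 mm above the reported TCP, which I corrected for. The hand-in call returned no verdict.

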